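Seal a food canister and hold the vacuum pump on its valve

ROBOT

A 7-joint arm with a two-finger parallel gripper is mounted at the origin on a cart in front of the work surface, level with it; the furniture and walls round the work are solid. World frame = base frame: x ahead of the robot, y to its left, z up, the work surface at z = 0. Lengths are in m, angles in rad, forces in N, time in s.
With the tool pointing down it reaches from about 0.425 to 0.925 m from the base axis. Payload 6.8 kg.
Tool frame: the origin (TCP) lies between the finger pads; the fingertips stand r.tip_reach ahead of it and the grasp point (between the pads) lies 11 mm behind it (r.tip_reach is the distance from the TCP to the fingertips, in m); z points along the fingers, y is the direction in which the jaws open and shut (so a half turn about z gives the same grasp; the last joint's range is limited). The gripper opens to 85 mm and grips with 20 to 120 N. Pads are 22 mm wide; open, the fingers measure 114 mm over their backs; the gripper's body (76 mm by 85 mm) begins 54 mm behind the grasp point. The pads swing forward as they close: fully open they stand 13 mm farther back than shut.
Start: joints at [-1.219, 0.477, 0.022, 1.555, -0.011, 1.109, -0.083], TCP at [0.3, 0.605, 0.239] pointing down, gripper open.
Joint ranges: [-2.96, 2.96], [-0.34, 2.1], [-1.41, 1.46], [0.24, 2.44], [-1.37, 4.51], [0.17, 1.92], [-2.96, 2.96]. Speed limits (rad/s): [2.39, 2.39, 3.14, 3.14, 3.14, 3.14, 3.14].

INTERFACE

Orientations are given as a rotation vector (axis times angle).
In Python, from bench import r, eyes, spotter gives the robot as it stands.
- The arm moves only by the tool carry_out, never from a script. Its argument "series" is text: rows parted by semicolons, each of 5 numbers parted by spaces: the shift along the tool's x, y, z in cm, then the turn about the tool's z in rad, then the opening, from 0 (shut) to 1 (fully open). In form: x y z yaw gripper; .... A call has 1 to 8 rows; each row shifts and turns the commanded pose from where the row before left it, along the tool's axes as they then stand; what a row does not reach is not made up. A row lasts 1/8 s, in which the tool goes at most 62.5 mm and 10.7 degrees, less where a joint would pass 70% of its speed; a pose out of reach is approached as far as the arm can. A call with a gripper value outside its range is refused whole. The fingers move at their own pace and stop on an object; "grip_force" is the grip in N (left out, the last holds). Time passes only in rows, so rows that do not move let the fingers close. It gives the time, the measured TCP pose, the force and the opening at its end, in the units of the state.
- r.get_obs(): the state, without advancing time (a new reading comes with each control period).
- eyes.grab_frame(name): name is "scene" or "top" or "wrist"; returns a dict with "color" (480x640x3 uint8, blue, green, red), "intrinsics" (3x3 intrinsics, pixels), "R" (3x3) and "t" (3): a world point X has camera coordinates R X + t; the wrist camera has in their place "T_tool_cam" (4x4, takes a point from camera to tool coordinates, whose origin is the TCP and whose axes are the flange's). Camera axes: x right, y down, z forward; pixel columns grow to the right and rows downward; lengths in m; the calibration is good to about 2 mm. The wrist camera is an equidistant fisheye: a pixel r from the principal point sees the ray r / f radians off the axis. A picture is of the moment at which its call begins: read the wrist's pose just before it. There is no depth.
- r.hand_in(): hands the job in, once; it reports no verdict.
Trained networks look in a picture, given as the dict that the camera call returned (one of the last four; its "shot" number tells which), for a name from the list of things; names that differ only in an ending like _2 or _b are one class to them, and where a whole thing is asked for, a point or a joint stands for the part that bears it (a point fixed in the world has none). Each returns a list of dicts, best first, with "confidence" (0 to 1); they miss things now and then, are a little off and sometimes report something else, mostly with a low value. They report only what shows in the picture. A call takes as long as a camera call.
- spotter.search_frame(picture, query): "uv" ([column, row] in pixels, amid what is visible of it).
- spotter.trace(picture, query): "pixels" (480x640 bool, what is visible of it) and "uv" ([column, row] in pixels, amid what is visible of it).
- spotter.mark_of(picture, query): "uv" ([column, row] in pixels: a listed point, or the origin of a listed thing).
The state is a dict: "clock": time; "joints": joint angles; "qvel": joint speeds; "tau": joint torques, N m; "tcp_pos": TCP position; "orientation": TCP orientation; "contact_force": force on the tool from outside, world axes, zero at the start; "moment": the same for the moment, N m; "grip_width": finger opening in m.
Only numpy, scipy, OpenCV 4.12 (cv2) and the standard library are available. Lean on these libraries where they do the work, as an engineer would, in place of code of your own. Each camera call takes 0.05 s, during which the arm holds its last target.

TASK

Put the lid on the steel canister and press it down until its flange sits flat and level on the rim all round. Then take the hand vacuum pump out of its dock and hold it upright, nozzle down and centred on the valve mark on top of the lid's hub, pressing only lightly so that the springy nozzle is pushed part of the way in and not to its stop. Finish while still holding the pump there: do not let go of it, keep the hand clear of lid and canister, and leave the mug, spoon and sink plug where they stand.

Things in the scene. Friction and masses are not known exactly. Their poses are not given: they have to be found in the camera images.
- canister_mouth (a point): Centre of the open mouth of the loose round steel canister (0.9 kg, 98 mm outside diameter, wall 5 mm, so the mouth is 88 mm wide; 75 mm tall), at the height of its rim. z is up. Inside the mouth lies a black rubber seal ring, its top 5 mm below the rim at the start.
- canister_seal (a joint): How far the seal ring has been pushed down into the canister, m. 0 at the start. It resists with about 6 N of friction and stays where it is pushed. A lid laid in by its own weight stands on it 5 mm proud; at 0.005 the lid's flange meets the rim and stops hard.
- lid_hub (a point): Centre, half-way up, of the knurled hub (30 mm in diameter, 20 mm tall), the grip in the middle of the top of the round grey lid (0.12 kg). The lid starts lying plug down on the worktop; z is up. This point lies 10 mm below the hub's top, 10 mm above the flange's top, 15 mm above the flange's underside, 25 mm above the plug's underside. With the lid fully seated it lies 15 mm above canister_mouth.
- lid_valve (a point): The valve mark: the centre of the flat top face of the lid's hub (30 mm in diameter, a thin dark ring and dot drawn on it), 10 mm above lid_hub. z is out of the face, up.
- lid_flange (a point): Centre of the underside of the lid's flange (104 mm in diameter, 5 mm thick). Under it is the plug, 82 mm in diameter, 10 mm deep, with a chamfered edge, which enters the canister's mouth with 3 mm of play all round. This point comes to canister_mouth when the lid is fully seated.
- pump_grip (a point): Centre, half-way up, of the barrel (42 mm in diameter, 80 mm tall) of the white hand vacuum pump, 0.24 kg. Below the barrel: a collar 50 mm in diameter, 8 mm tall, whose underside is 48 mm below this point; a snout 36 mm in diameter, 20 mm long; the black nozzle, 26 mm in diameter, reaching to 85 mm below this point. z is the long axis, up, away from the nozzle.
- pump_tip (a point): Centre of the flat lower end face of the pump's nozzle, 85 mm below pump_grip when it is not pushed in. It moves with the nozzle.
- pump_nozzle (a joint): How far the spring nozzle is pushed into the pump, m: 0 free, 0.012 at its hard stop. It pushes back with 1.35 N at 0, plus 0.45 N per mm.
- dock_mouth (a point): Centre of the top of the fixed upright dock (62 mm in diameter, 54 mm tall, on a foot 72 mm in diameter), with a hole 43 mm wide in which the pump hangs upright by its collar. This point lies at the height of the collar's underside. Lift the pump straight up by at least 45 mm to clear it.
- mug: White mug, 88x116x96 mm, a bystander; origin at the centre of its underside.
- plug: Black rubber sink plug, 45 mm in diameter, 12 mm tall, a bystander; origin at the centre of its underside.
- spoon: Teaspoon, 137x28x13 mm, a bystander; origin at the centre of its underside.

How it is judged:
On the way, in this order (a step that is already met when the one before it is completed fails the run):
1. the lid is pressed home, level in the canister's mouth (horizontal distance between lid_flange and canister_mouth below 0.005 m and z of lid_flange in the frame of canister_mouth below 0.002 m and angle between the z axis of lid_flange and the z axis of canister_mouth, either way round below 0.035 rad), for 0.2 s.
2. the pump is held clear above its dock (z of pump_tip in the frame of dock_mouth above 0.003 m and contact force between the fingers and pump above 1 N), for 0.1 s.
At the end, for the whole second after the job is handed in: Lid centred within 5 mm, flange within 2 mm of the rim and level with it within 2 degrees; pump gripped, at rest, upright within 5.7 degrees, nozzle tip within 6 mm of the valve mark, pushed in 1.5 to 10.5 mm, pressing with 1 to 8 N; arm off lid and canister (all of step 1 and z of lid_flange in the frame of canister_mouth above -0.003 m and angle between canister_mouth's own z axis and vertical below 0.05 rad and distance between pump_tip and lid_valve below 0.006 m and angle between pump_grip's own z axis and vertical below 0.1 rad and value of joint pump_nozzle between 0.0015 and 0.0105 m and contact force between pump and lid between 1 and 8 N and contact force between the fingers and pump above 2 N and contact force between each of the fingers, the arm and lid below 0.5 N and contact force between each of the fingers, the arm and canister below 0.5 N and linear speed of pump below 0.02 m/s); the arm keeps its last pose, push and grip.
It fails at once if the pump is pushed hard on the lid (over 15 N) (contact force between pump and lid above 15 N).
It fails at once if a bystander is moved by more than 20 mm (distance of any of mug, plug, spoon from where it was at the start of the episode above 0.02 m).
It also fails if it takes over 51 s, if anything falls off the work surface, if the arm or the gripper's body presses on something with over 40 N, if the wrist force passes 120 N, or if a joint passes its speed limit or range.

## Working session

There is one attempt and no reset: what is moved stays moved. The work goes in short steps, Python scripts to look and compute and a tool call to move; the robot and the scene stay as the last step left them, time stands still between calls to the robot, and variables do not carry over. Pictures are saved under pics/ and viewed, and the job is handed in when it is done.

Besides the shell and the picture viewer there is one more tool, called after "Emit:" in YAML: its name, and indented under it one key for each argument. carry_out: Moves the arm, as the interface text tells. Its arguments: {"type":"object","properties":{"series":{"type":"string"},"grip_force":{"type":"number"}},"required":["series"]}

```bash
ls; mkdir -p pics; cat > h.py <<'E'
import numpy as np, cv2
from scipy.spatial.transform import Rotation as Ro
from bench import r, eyes, spotter
def ray(f,uv,obs=None):
    K=np.array(f["intrinsics"],float)
    x=(uv[0]-K[0,2])/K[0,0]; y=(uv[1]-K[1,2])/K[1,1]
    if "R" in f:
        R=np.array(f["R"]);t=np.array(f["t"])
        return -R.T@t, R.T@np.array([x,y,1.])
    th=np.hypot(x,y); d=np.array([x/th*np.sin(th),y/th*np.sin(th),np.cos(th)]) if th>1e-9 else np.array([0,0,1.])
    T=np.array(f["T_tool_cam"]); Rt=Ro.from_rotvec(obs["orientation"]).as_matrix()
    return Rt@T[:3,3]+np.array(obs["tcp_pos"]), Rt@T[:3,:3]@d
def atz(f,uv,z,obs=None):
    o,d=ray(f,uv,obs); return o+d*(z-o[2])/d[2]
def tri(a):
    A=np.zeros((3,3));b=np.zeros(3)
    for o,d in a:
        d=d/np.linalg.norm(d);P=np.eye(3)-np.outer(d,d);A+=P;b+=P@o
    p=np.linalg.solve(A,b)
    return p,[np.linalg.norm((np.eye(3)-np.outer(d,d)/(d@d))@(p-o)) for o,d in a]
E
python3 - <<'E'
from h import *
np.set_printoptions(precision=4,suppress=True)
o=r.get_obs();print(o); print(r.tip_reach)
F={n:eyes.grab_frame(n) for n in ("scene","top","wrist")}
for n,f in F.items(): cv2.imwrite(f"pics/a_{n}.png",f["color"])
Z=dict(canister_mouth=.075,lid_hub=.025,lid_valve=.035,lid_flange=.01,pump_grip=None,dock_mouth=None,mug=0,plug=0,spoon=0)
for q in Z:
    rs=[]
    for n,f in F.items():
        m=spotter.mark_of(f,q)
        for k in m[:2]:
            print(q,n,np.round(k["uv"],1),round(k["confidence"],2), atz(f,k["uv"],Z[q],o) if Z[q] is not None else "")
        if m and m[0]["confidence"]>.4: rs.append(ray(f,m[0]["uv"],o))
    if len(rs)>1: print("   TRI",*tri(rs))
E
```

```text
pics
{'clock': 0.0, 'joints': array([-1.2191,  0.4778,  0.0223,  1.5565, -0.0115,  1.1093, -0.0831]), 'qvel': array([ 0.0016,  0.0014, -0.0003,  0.0002, -0.0004,  0.0006,  0.0001]), 'tau': array([ -0.0001, -59.6435,   1.6076, -28.1202,   0.0124,   0.0093,
         0.    ]), 'tcp_pos': array([0.2993, 0.6044, 0.2383]), 'orientation': array([-0.7157, -3.0587,  0.0029]), 'contact_force': array([ 0.0262,  0.4053, -0.1269]), 'moment': array([-0.0247, -0.0411,  0.0027]), 'grip_width': 0.08548630316056399}
0.008
canister_mouth scene [267.8 192.3] 0.82 [0.5071 0.1144 0.075 ]
canister_mouth top [232.4 270.6] 0.91 [0.4997 0.1221 0.075 ]
   TRI [0.5044 0.1213 0.0696] [np.float64(0.0047672088224509504), np.float64(0.004767208822451072)]
lid_hub scene [221.  194.2] 0.74 [0.4247 0.2018 0.025 ]
lid_hub scene [323.6 386. ] 0.56 [ 0.4307 -0.3188  0.025 ]
lid_hub top [447.6 304.2] 0.81 [ 0.4295 -0.3198  0.025 ]
   TRI [ 0.3905 -0.202   0.4172] [np.float64(0.052535686316607426), np.float64(0.05253568631660745)]
lid_valve scene [323.3 378.8] 0.97 [ 0.4338 -0.3109  0.035 ]
lid_valve scene [222.  192.4] 0.
[... 691 characters left out ...]
8052), np.float64(0.0035749416026352007), np.float64(0.0010801160786967092)]
mug scene [302.4 162.8] 0.55 [0.6491 0.2466 0.    ]
mug top [171.2 202.2] 0.7 [0.6505 0.2669 0.    ]
   TRI [ 0.6575  0.2725 -0.0244] [np.float64(0.0029702134688508806), np.float64(0.0029702134688509314)]
plug scene [218.2 194. ] 0.62 [0.4244 0.2304 0.    ]
plug top [183.8 305.2] 0.69 [0.4297 0.2351 0.    ]
   TRI [ 0.4278  0.2376 -0.0079] [np.float64(0.0017944626130286408), np.float64(0.001794462613028668)]
spoon scene [347.7 213.3] 0.65 [0.6713 0.0466 0.    ]
spoon top [270.1 191.2] 0.75 [0.6744 0.0539 0.    ]
   TRI [ 0.6763  0.0547 -0.0101] [np.float64(0.00010504961683205707), np.float64(0.00010504961683213983)]
```

View pics/a_scene.png

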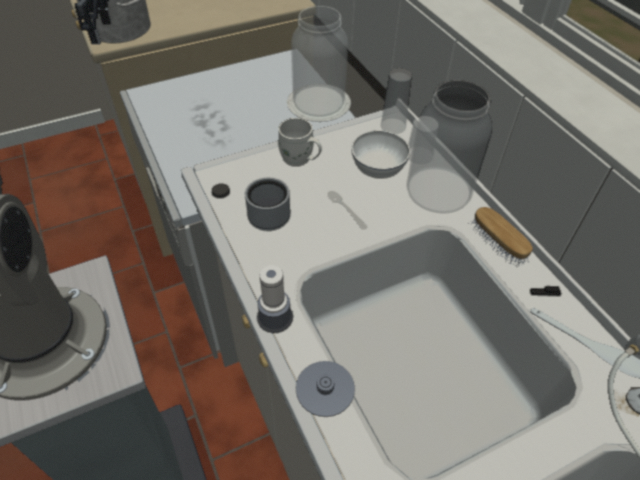

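View pics/a_top.png

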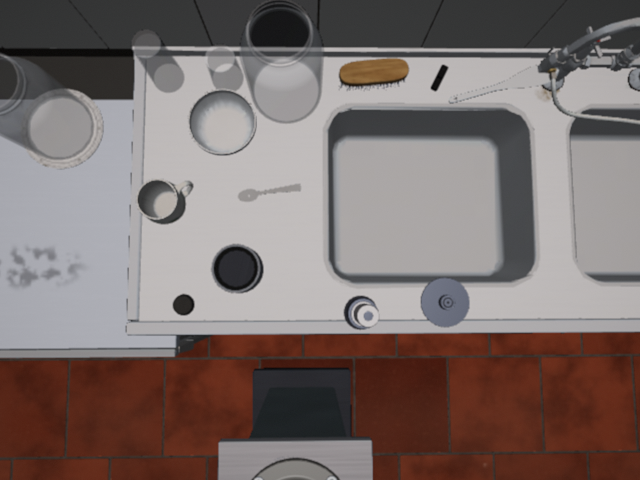

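View pics/a_wrist.png

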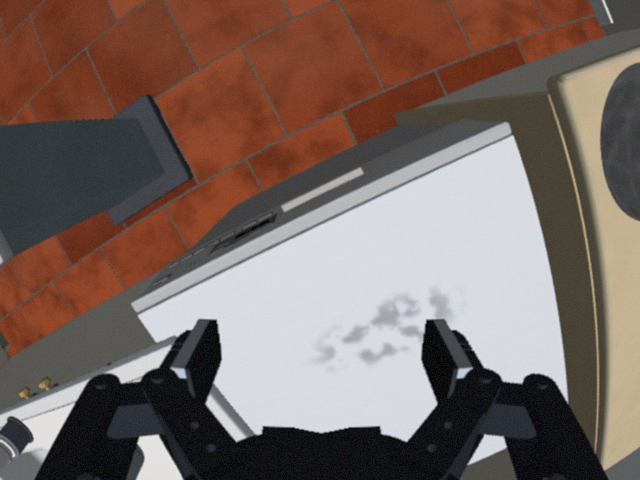

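The scene view shows the canister at about (268,203), the pump in its dock at (273,295) and the lid at (325,387). The top view agrees (canister 238,268; lid 445,302; pump 363,313). The first scene hit for lid_hub is really the sink plug. I'm working from the lid at about (0.431, -0.317), the canister at (0.503, 0.12) and the dock at (0.41, -0.14).

```bash
python3 - <<'E'
from h import *
R=Ro.from_rotvec(r.get_obs()["orientation"])
for i in range(6):
    print(np.round(R.inv().apply([.2/6*100,-.3/6*100,0]),2), .185); R=R*Ro.from_rotvec([0,0,.185])
print(R.as_matrix().round(3))
E
```

```text
[-5.21 -3.   -0.  ] 0.185
[-5.67 -1.99 -0.  ] 0.185
[-5.94 -0.92 -0.  ] 0.185
[-6.01  0.19 -0.  ] 0.185
[-5.87  1.29 -0.  ] 0.185
[-5.53  2.35 -0.  ] 0.185
[[-0.001  1.    -0.   ]
 [ 1.     0.001  0.   ]
 [ 0.    -0.    -1.   ]]
```

Emit:
carry_out:
  series: "-5.2 -3 0 0.185 1; -5.7 -2 0 0.185 1; -5.9 -0.9 0 0.185 1; -6 0.2 0 0.185 1; -5.9 1.3 0 0.185 1; -5.5 2.4 0 0.185 1; -6 0 0 0 1; -6 0 0 0 1"

```text
clock: 2.5
tcp_pos: [0.5006, 0.1833, 0.2394]
orientation: [2.22, 2.222, 0.001]
contact_force: [1.0, 0.5, 0.9]
grip_width: 0.085
```

```bash
cat >> h.py <<'E'
np.set_printoptions(precision=4,suppress=True)
def wr(qs,name):
    o=r.get_obs(); f=eyes.grab_frame("wrist"); cv2.imwrite(f"pics/{name}.png",f["color"])
    print("tcp",o["tcp_pos"],"F",o["contact_force"],"w",o["grip_width"])
    for q,z in qs:
        for k in spotter.mark_of(f,q)[:2]: print(q,np.round(k["uv"],1),round(k["confidence"],2),atz(f,k["uv"],z,o))
    return o,f
E
python3 -c "
from h import *
wr([('canister_mouth',.075)],'b')"
```

```text
tcp [0.5006 0.1833 0.2394] F [0.9584 0.4998 0.9374] w 0.08498287084750825
canister_mouth [329.6 302.5] 0.97 [0.5084 0.1136 0.075 ]
```

View pics/b.png

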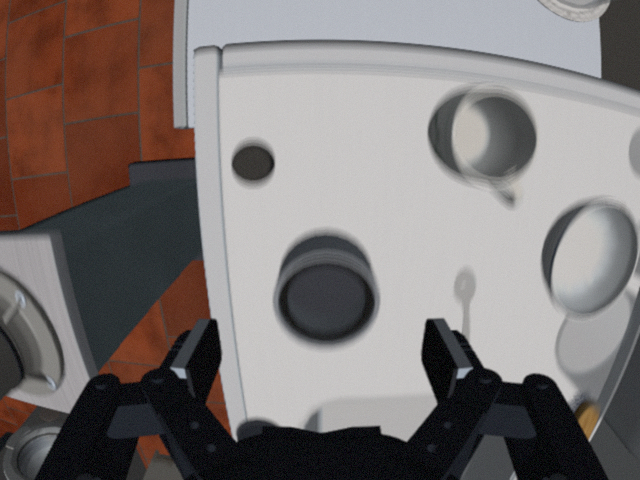

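Emit:
carry_out:
  series: "-6.2 0 0 0 1; -6.2 -0.5 0 0 1; -6.2 -1 0 0 1; -6.2 -1 0 0 1; -6.2 -1 0 0 1; -6.2 -1 0 0 1; -6.2 -1 0 0 1; -5 -0.5 4 0 1"

```text
clock: 3.6
tcp_pos: [0.4431, -0.2992, 0.2027]
orientation: [2.216, 2.217, 0.005]
contact_force: [1.9, 1.4, -0.1]
grip_width: 0.0855
```

```bash
python3 -c "
from h import *
wr([('lid_hub',.025),('lid_valve',.035),('lid_flange',.01),('dock_mouth',.054),('pump_grip',.102)],'c')"
```

```text
tcp [ 0.4431 -0.2992  0.2027] F [ 1.8711  1.3588 -0.1494] w 0.085475171129091
lid_hub [307.3 242.8] 0.82 [ 0.4323 -0.3175  0.025 ]
lid_hub [307.4 243.6] 0.31 [ 0.4324 -0.3182  0.025 ]
lid_valve [310.6 245.6] 0.61 [ 0.4354 -0.3167  0.035 ]
lid_flange [311. 235.] 0.79 [ 0.4353 -0.3149  0.01  ]
pump_grip [273.8   7.6] 0.9 [ 0.4146 -0.1385  0.102 ]
```

View pics/c.png

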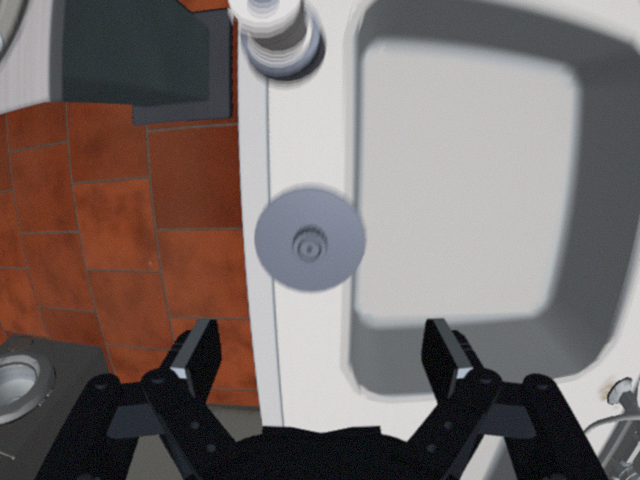

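The wrist view shows the lid's hub mark at (309,249) and the flange disc centred at (310,238). That puts the lid at (0.434, -0.318), in agreement with the other cameras.

Emit:
carry_out:
  series: "-1 -0.5 3 0 1; -0.9 -0.4 3 0 1; 0 0 3 0 1; 0 0 1 0 1; 0 0 0 0 1"

```text
clock: 4.53
tcp_pos: [0.433, -0.314, 0.1008]
orientation: [2.218, 2.225, 0.001]
contact_force: [-0.8, 0.1, 0.9]
grip_width: 0.0855
```

```bash
python3 -c "
from h import *
wr([('lid_hub',.025),('lid_valve',.035),('lid_flange',.01),('dock_mouth',.054)],'d')"
```

```text
tcp [ 0.433  -0.314   0.1008] F [-0.8478  0.1109  0.9354] w 0.08545321108486045
lid_hub [322.2 274.2] 0.89 [ 0.4338 -0.3189  0.025 ]
lid_valve [324.2 276.1] 0.74 [ 0.4349 -0.3159  0.035 ]
lid_flange [321.2 261.8] 0.94 [ 0.4332 -0.3165  0.01  ]
```

View pics/d.png

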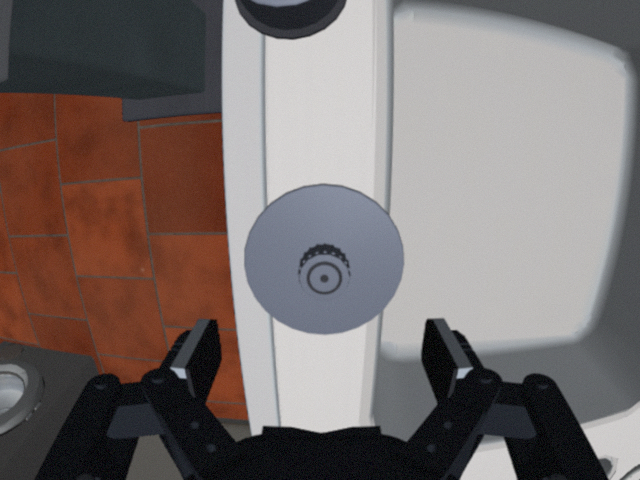

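The valve dot is at (324,278), so the target stays at (0.434, -0.318). I'll go down and grip.

Emit:
carry_out:
  series: "-0.3 0.1 2.5 0 1; 0 0 2.5 0 1; 0 0 1.5 0 0.8; 0 0 0.9 0 0.6; 0 0 0 0 0; 0 0 0 0 0; 0 0 0 0 0; 0 0 0 0 0"
  grip_force: 50

```text
clock: 5.78
tcp_pos: [0.4335, -0.3181, 0.0268]
orientation: [2.22, 2.222, 0.0]
contact_force: [0.0, 0.5, 2.9]
grip_width: 0.0279
```

```bash
python3 -c "
from h import *
wr([('lid_flange',.01),('dock_mouth',.054)],'e')"
```

```text
tcp [ 0.4335 -0.3181  0.0268] F [0.0062 0.456  2.8993] w 0.027940690500104347
lid_flange [317.2 311.6] 0.79 [ 0.4317 -0.3169  0.01  ]
```

View pics/e.png

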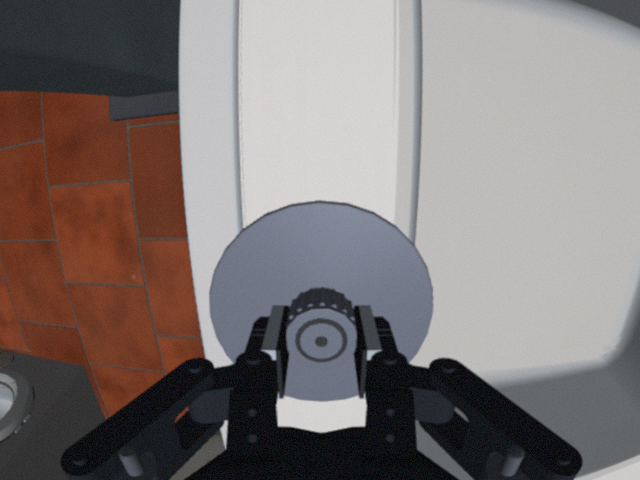

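```bash
python3 -c "
from h import *
o=r.get_obs(); f=eyes.grab_frame('wrist')
print(atz(f,(321,341),.035,o))"
```

```text
[ 0.4335 -0.3167  0.035 ]
```

Emit:
carry_out:
  series: "0 0 -2 0 0; 0 0 -4 0 0; 0 0 -5 0 0; 0 0 -5 0 0; 0 0 -5 0 0; 0 0 -2 0 0; 0 0 0 0 0"

```text
clock: 6.85
tcp_pos: [0.4337, -0.3182, 0.2574]
orientation: [2.218, 2.221, 0.002]
contact_force: [-0.3, -0.9, -1.5]
grip_width: 0.0282
```

```bash
python3 -c "
from h import *
o,f=wr([('lid_flange',.01),('dock_mouth',.054),('lid_valve',.26)],'f')
"
```

```text
tcp [ 0.4337 -0.3182  0.2574] F [-0.3019 -0.8681 -1.4534] w 0.028157010957114263
lid_flange [320.2 310.4] 0.95 [ 0.4336 -0.441   0.01  ]
lid_valve [322.2 344. ] 0.56 [ 0.4342 -0.322   0.26  ]
lid_valve [320.1 311.1] 0.31 [ 0.4334 -0.3062  0.26  ]
```

View pics/f.png

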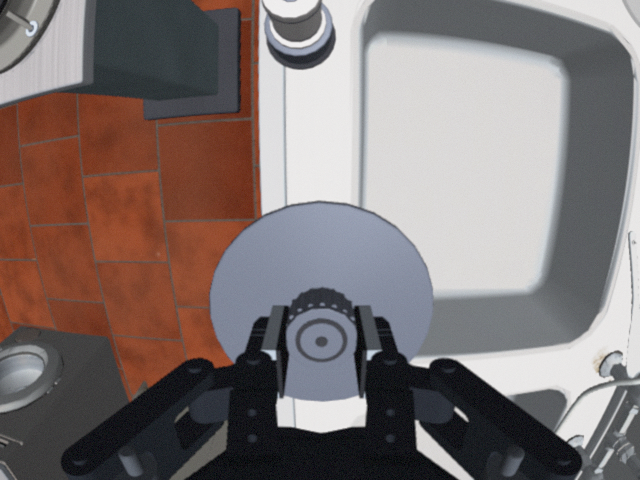

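The lid is held level, with the hub at (321,341) in the wrist view. Next I'll move toward the canister and re-measure it from a standstill.

Emit:
carry_out:
  series: "3 1 0 0 0; 5 2 0 0 0; 6 2 0 0 0; 6 2 0 0 0; 5 0 0 0 0; 3 0 0 0 0; 0 0 0 0 0; 0 0 0 0 0"

```text
clock: 8.05
tcp_pos: [0.5019, -0.0402, 0.2556]
orientation: [-2.221, -2.221, 0.002]
contact_force: [0.3, -0.3, -0.9]
grip_width: 0.0281
```

```bash
python3 - <<'E'
from h import *
o,f=wr([('canister_mouth',.075)],'g')
print(o["qvel"])
rs=[]
for n in ("wrist","top","scene"):
    if n!="wrist":
        f=eyes.grab_frame(n); cv2.imwrite(f"pics/g_{n}.png",f["color"])
    m=spotter.mark_of(f,'canister_mouth')
    for k in m[:1]: print(n,k["uv"],k["confidence"],atz(f,k["uv"],.075,o)); rs.append(ray(f,k["uv"],o))
    t=spotter.trace(f,'canister_mouth')
    if t:
        p=t[0]["pixels"].astype(np.uint8)
        im=f["color"].copy(); im[p>0]=(im[p>0]*.5+np.array([0,0,127])).astype(np.uint8)
        cv2.imwrite(f"pics/gt_{n}.png",im)
print(tri(rs))
E
```

```text
tcp [ 0.5019 -0.0402  0.2556] F [ 0.3385 -0.295  -0.8672] w 0.028101560743624052
canister_mouth [326.8  40.6] 0.59 [0.5066 0.1163 0.075 ]
[ 0.0128 -0.0052  0.0137 -0.0048  0.0018 -0.     -0.0024]
wrist [326.8, 40.6] 0.59 [0.5066 0.1163 0.075 ]
top [233.6, 268.1] 0.86 [0.5047 0.1198 0.075 ]
scene [268.2, 194.3] 0.71 [0.5055 0.1083 0.075 ]
(array([0.507 , 0.1199, 0.0636]), [np.float64(0.000968955687898739), np.float64(0.00247974146574504), np.float64(0.002324660085043706)])
```

View pics/g.png

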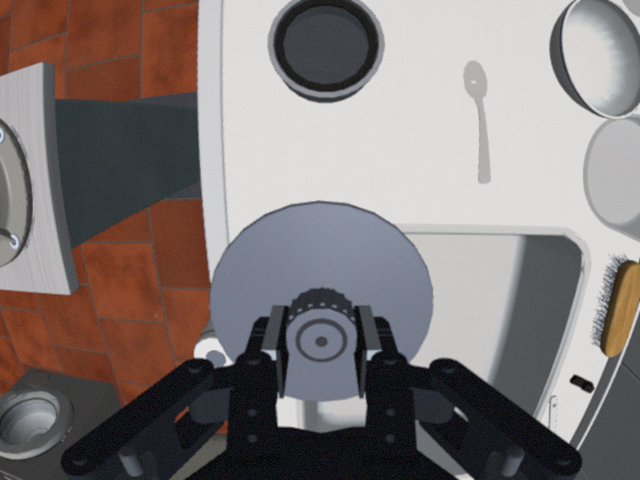

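View pics/g_top.png

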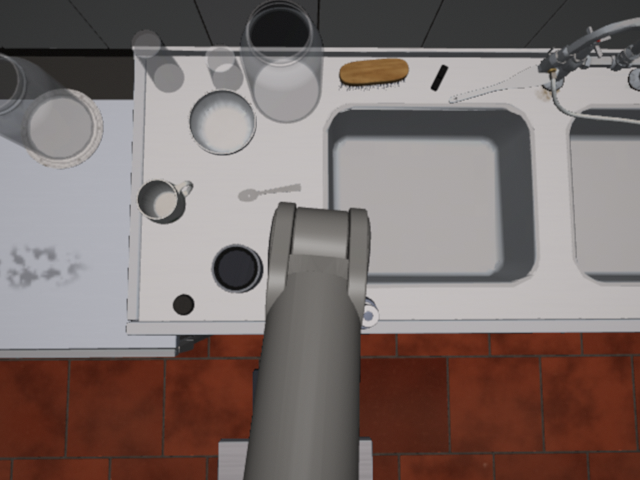

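```bash
cat >> h.py <<'E'
def proj(f,P,o=None):
    K=np.array(f["intrinsics"],float)
    if "R" in f:
        c=P@np.array(f["R"]).T+np.array(f["t"]); return np.c_[c[:,0]/c[:,2]*K[0,0]+K[0,2],c[:,1]/c[:,2]*K[1,1]+K[1,2]]
    Rt=Ro.from_rotvec(o["orientation"]).as_matrix(); T=np.array(f["T_tool_cam"])
    c=((P-o["tcp_pos"])@Rt-T[:3,3])@T[:3,:3]
    h=np.hypot(c[:,0],c[:,1]); th=np.arctan2(h,c[:,2])
    return np.c_[c[:,0]/h*th*K[0,0]+K[0,2],c[:,1]/h*th*K[1,1]+K[1,2]]
def sil(f,x,y,circs,o=None):
    a=np.linspace(0,2*np.pi,90); P=np.vstack([np.c_[x+R*np.cos(a),y+R*np.sin(a),0*a+z] for R,z in circs])
    uv=proj(f,P,o); hull=cv2.convexHull(uv.astype(np.float32))
    m=np.zeros((480,640),np.uint8); cv2.fillConvexPoly(m,np.round(hull*16).astype(np.int32),1,shift=4); return m>0
def fit(f,mask,circs,x0,o=None):
    from scipy.optimize import minimize
    def c(p):
        m=sil(f,p[0],p[1],circs,o); return -(m&mask).sum()/max(1,(m|mask).sum())
    s=minimize(c,x0,method="Nelder-Mead",options=dict(initial_simplex=np.array(x0)+np.array([[0,0],[.01,0],[0,.01]]),xatol=2e-4,fatol=1e-5))
    return s.x,-s.fun
E
python3 - <<'E'
from h import *
o=r.get_obs()
C=[(.049,0),(.049,.075)]
for n in ("wrist","top","scene"):
    f=eyes.grab_frame(n)
    t=spotter.trace(f,'canister_seal')
    print(n,[ (round(k["confidence"],2),np.round(k["uv"])) for k in t[:2]])
    if t:
        m=np.array(t[0]["pixels"]).astype(bool); p,i=fit(f,m,C,[.505,.118],o); print(p,i,m.sum())
        im=f["color"].copy(); im[m]=(im[m]*.5+np.array([0,0,127])).astype(np.uint8)
        s=sil(f,*p,C,o).astype(np.uint8); cs,_=cv2.findContours(s,0,1); cv2.drawContours(im,cs,-1,(0,255,0),1)
        for z,R in((.075,.044),):
            a=np.linspace(0,2*np.pi,60);uv=proj(f,np.c_[p[0]+R*np.cos(a),p[1]+R*np.sin(a),0*a+z],o)
            cv2.polylines(im,[uv.astype(np.int32)],True,(255,255,0),1)
        u,v=np.round(t[0]["uv"]).astype(int)
        cv2.imwrite(f"pics/h_{n}.png",cv2.resize(im[max(0,v-60):v+60,max(0,u-80):u+80],None,fx=3,fy=3))
E
cd pics; python3 -c "
import cv2,numpy as np
L=[cv2.imread(f'h_{n}.png') for n in ('wrist','top','scene')]
L=[cv2.resize(l,(266,int(l.shape[0]*266/l.shape[1]))) if 0 else l for l in L]
H=max(l.shape[0] for l in L)
out=np.hstack([cv2.copyMakeBorder(l,0,H-l.shape[0],0,0,0) for l in L]);print(out.shape)
cv2.imwrite('h_all.png',cv2.resize(out,(798,int(out.shape[0]*798/out.shape[1]))))"
```

```text
wrist [(0.62, array([333.,   7.]))]
[0.5063 0.1274] 0.23436132983377078 2143
top [(0.72, array([231., 255.]))]
[0.5055 0.1086] 0.19146919431279621 404
scene [(0.66, array([250., 185.])), (0.66, array([294., 184.]))]
[0.515  0.2196] 0.028092656481025137 57
(360, 1440, 3)
```

View pics/h_all.png

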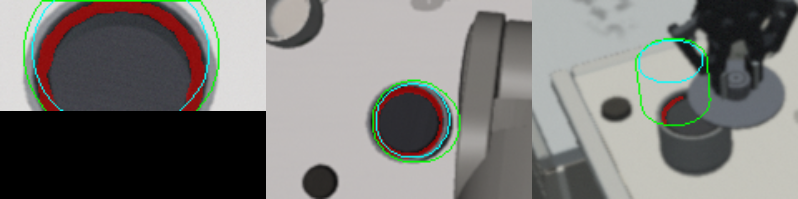

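canister_seal traces only the seal ring, so I'll trace the body with canister_mouth instead.

```bash
python3 - <<'E'
from h import *
o=r.get_obs()
C=[(.049,0),(.049,.075)]
L=[]
for n in ("wrist","top"):
    f=eyes.grab_frame(n)
    t=spotter.trace(f,'canister_mouth')
    print(n,[ (round(k["confidence"],2),np.round(k["uv"])) for k in t[:2]])
    if t:
        m=np.array(t[0]["pixels"]).astype(bool)
        mm=cv2.morphologyEx(np.pad(m.astype(np.uint8),30),cv2.MORPH_CLOSE,np.ones((25,25)))[30:-30,30:-30]>0
        cs,_=cv2.findContours(m.astype(np.uint8),0,1); z=np.zeros((480,640),np.uint8); cv2.drawContours(z,cs,-1,1,-1); mm=z>0
        p,i=fit(f,mm,C,[.505,.118],o); print(p,i,m.sum())
        im=f["color"].copy()
        s=sil(f,*p,C,o).astype(np.uint8); cs,_=cv2.findContours(s,0,1)
        u,v=np.round(t[0]["uv"]).astype(int)
        a=np.linspace(0,2*np.pi,90)
        im=cv2.resize(im,None,fx=3,fy=3)
        for zz,R,c in((.075,.044,(255,255,0)),(.075,.049,(0,255,0)),(0,.049,(0,255,0))):
            uv=proj(f,np.c_[p[0]+R*np.cos(a),p[1]+R*np.sin(a),0*a+zz],o)
            cv2.polylines(im,[(uv*3+1).astype(np.int32)],True,c,1)
        y0=max(0,v-65);x0=u-65
        L.append(cv2.resize(im[y0*3:y0*3+390,x0*3:x0*3+390],(390,390)))
cv2.imwrite("pics/i.png",np.hstack(L))
E
```

```text
wrist [(0.59, array([325.,  49.]))]
[0.5054 0.1171] 0.9648231190832087 9693
top [(0.94, array([235., 270.]))]
[0.5055 0.115 ] 0.9519321394910462 2020
```

View pics/i.png

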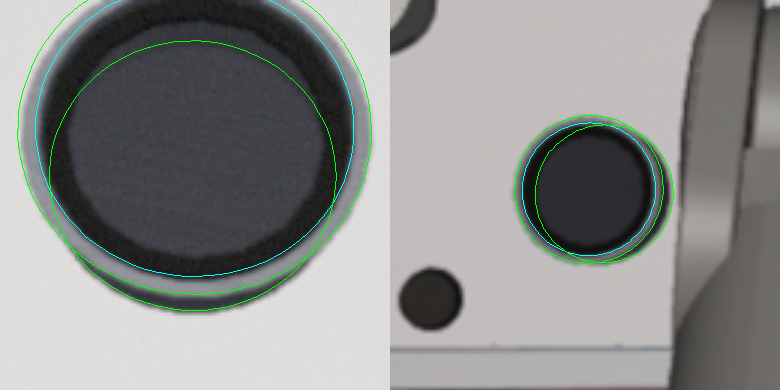

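The fits agree on a canister centre of (0.5055, 0.1165). The TCP target is (0.5055, 0.115).

Emit:
carry_out:
  series: "3 0.1 0 0 0; 5 0.2 1 0 0; 5 0.1 2 0 0; 2.5 0 3 0 0; 0 0 4 0 0; 0 0 2.5 0 0; 0 0 1 0 0; 0 0 0 0 0"

```text
clock: 10.05
tcp_pos: [0.5063, 0.1156, 0.1213]
orientation: [-2.221, -2.222, 0.001]
contact_force: [0.2, -0.1, -0.2]
grip_width: 0.0283
```

```bash
python3 -c "
from h import *
o,f=wr([('canister_mouth',.075)],'j')
f=eyes.grab_frame('scene');cv2.imwrite('pics/j_s.png',cv2.resize(f['color'][130:270,190:370],None,fx=4,fy=4))
"
```

```text
tcp [0.5063 0.1156 0.1213] F [ 0.2097 -0.1169 -0.1913] w 0.028253207579572136
```

View pics/j.png

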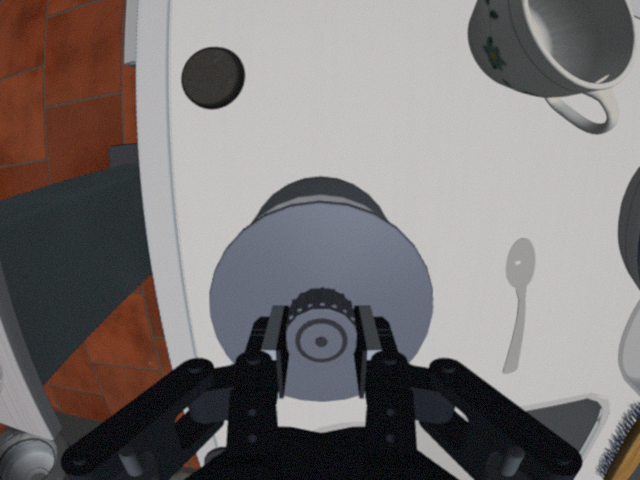

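View pics/j_s.png

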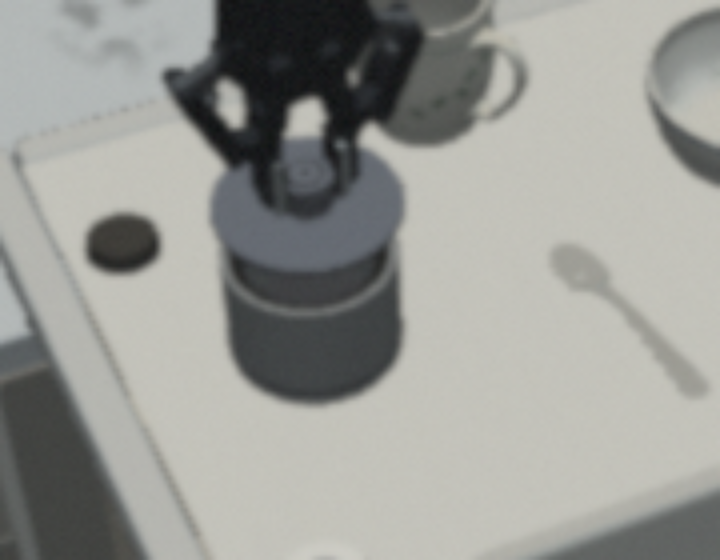

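The lid hangs concentric above the canister in both views, so I'll lower it in.

Emit:
carry_out:
  series: "0 -0.1 0.8 0 0; 0 0 0.7 0 0; 0 0 0.5 0 0; 0 0 0.4 0 0; 0 0 0 0 0"

```text
clock: 10.82
tcp_pos: [0.5052, 0.1156, 0.097]
orientation: [-2.22, -2.222, 0.001]
contact_force: [-0.3, -0.7, -1.4]
grip_width: 0.0283
```

Emit:
carry_out:
  series: "0 0 0.2 0 0; 0 0 0.2 0 0; 0 0 0.2 0 0; 0 0 0 0 0"

```text
clock: 11.32
tcp_pos: [0.5055, 0.1157, 0.0918]
orientation: [-2.22, -2.222, -0.001]
contact_force: [-1.9, -0.2, 5.0]
grip_width: 0.0276
```

Emit:
carry_out:
  series: "0 0 0.2 0 0; 0 0 0 0 0; 0 0 0 0 0"

```text
clock: 11.7
tcp_pos: [0.5055, 0.1157, 0.0917]
orientation: [-2.22, -2.221, -0.002]
contact_force: [-9.3, -2.4, 27.7]
grip_width: 0.0281
```

The force rose to 28 N with no further travel, so the flange has hit its hard stop. I'll relieve the load, release and look.

Emit:
carry_out:
  series: "0 0 -0.2 0 0; 0 0 0 0 0; 0 0 0 0 0.5; 0 0 0 0 1; 0 0 -1 0 1; 0 0 -4 0 1; 0 0 -5 0 1; 0 0 -4 0 1"

```text
clock: 12.7
tcp_pos: [0.5056, 0.1156, 0.2338]
orientation: [2.22, 2.222, 0.002]
contact_force: [0.8, -0.3, -0.5]
grip_width: 0.0858
```

```bash
python3 -c "
from h import *
o,f=wr([('lid_valve',.1),('lid_flange',.075),('lid_hub',.09)],'k')
f=eyes.grab_frame('scene');cv2.imwrite('pics/k_s.png',cv2.resize(f['color'][130:270,190:370],None,fx=4,fy=4,interpolation=2))
"
```

```text
tcp [0.5056 0.1156 0.2338] F [ 0.8326 -0.3148 -0.4614] w 0.08577494225887437
lid_valve [323.4 236.7] 0.83 [0.5076 0.1169 0.1   ]
lid_valve [318.4 229.6] 0.32 [0.5038 0.1224 0.1   ]
lid_flange [319.6 226.4] 0.65 [0.5047 0.118  0.075 ]
lid_flange [472.7 266.4] 0.38 [0.6418 0.082  0.075 ]
lid_hub [319.2 234.4] 0.96 [0.5044 0.1157 0.09  ]
```

View pics/k.png

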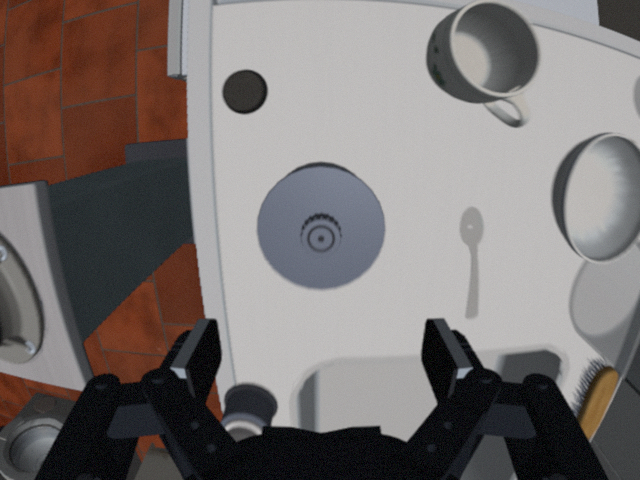

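View pics/k_s.png

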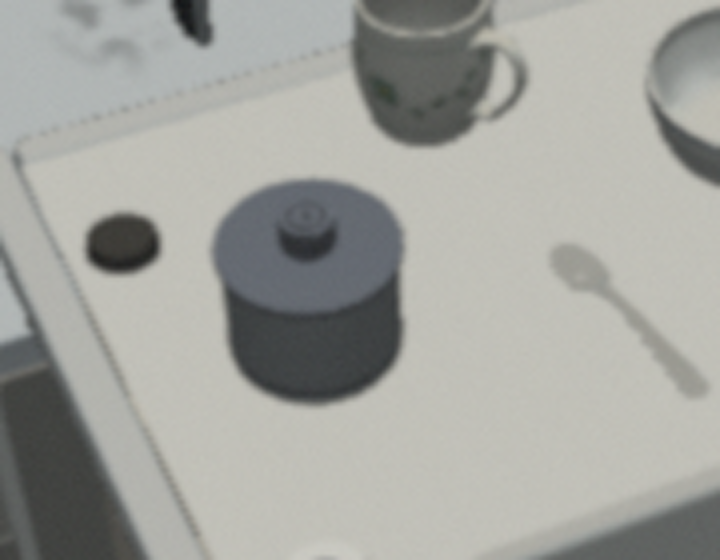

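The scene view shows the lid flush and level on the canister, and the wrist view shows the valve dot at (321,239). Next is the pump.

Emit:
carry_out:
  series: "-3 -1 -1 0 1; -5 -2 -1 0 1; -5 -2 0 0 1; -5 -2 0 0 1; -4 -1.5 0 0 1; -2 -0.6 0 0 1; 0 0 0 0 1; 0 0 0 0 1"

```text
clock: 13.95
tcp_pos: [0.4145, -0.1234, 0.2508]
orientation: [-2.219, -2.223, 0.002]
contact_force: [-0.5, 0.2, -0.2]
grip_width: 0.0857
```

```bash
python3 -c "
from h import *
np.save
o,f=wr([('pump_grip',.102),('dock_mouth',.054),('pump_tip',.017)],'l')
for q in ('pump_grip',):
    t=spotter.trace(f,q); print(t[0]['uv'],t[0]['confidence'])
    m=t[0]['pixels'].astype(np.uint8)
    m=np.array(m)>0; print(fit(f,m,[(.025,.054),(.025,.062),(.021,.142)],[.41,-.14],o))
f=eyes.grab_frame('top')
t=spotter.trace(f,'pump_grip')
if t: print(t[0]['uv'],fit(f,np.array(t[0]['pixels'])>0,[(.025,.054),(.025,.062),(.021,.142)],[.41,-.14]))
f=eyes.grab_frame('scene')
t=spotter.trace(f,'pump_grip')
if t: print(t[0]['uv'],fit(f,np.array(t[0]['pixels'])>0,[(.025,.054),(.025,.062),(.021,.142)],[.41,-.14]))
"
```

```text
tcp [ 0.4145 -0.1234  0.2508] F [-0.5127  0.2249 -0.2277] w 0.08569897340424672
pump_grip [321.8 251. ] 0.56 [ 0.4149 -0.1388  0.102 ]
pump_tip [547.   60.1] 0.3 [0.6607 0.0522 0.017 ]
[320.4, 251.3] 0.64
(array([ 0.4134, -0.1369]), np.float64(0.8956214064573198))
[272.8, 289.4] (array([ 0.4132, -0.1378]), np.float64(0.8785357737104825))
```

View pics/l.png

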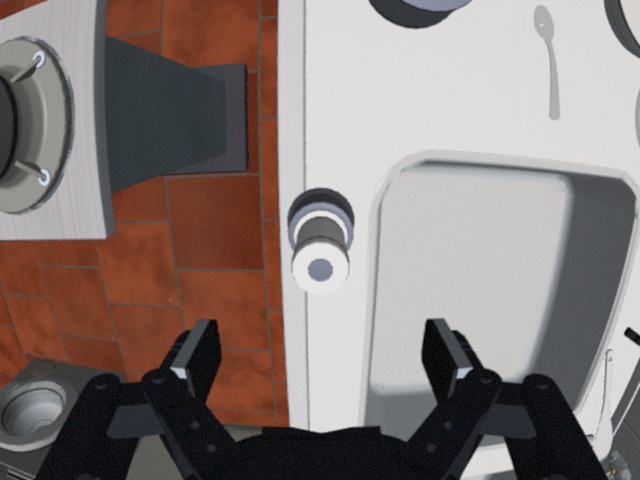

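The pump is upright in its dock, with its top at (320,269). Both fits give (0.4135, -0.1375).

Emit:
carry_out:
  series: "-1.4 -0.1 2 0 1; 0 0 4 0 1; 0 0 4 0 1; 0 0 3.5 0 1; 0 0 2 0 1; 0 0 0.4 0 1; 0 0 0 0 1"

```text
clock: 15.28
tcp_pos: [0.4139, -0.1385, 0.0928]
orientation: [2.22, 2.222, 0.0]
contact_force: [-0.1, 0.8, 0.8]
grip_width: 0.0853
```

```bash
python3 -c "
from h import *
o,f=wr([('pump_grip',.102)],'m')
"
```

```text
tcp [ 0.4139 -0.1385  0.0928] F [-0.1496  0.8089  0.7583] w 0.0853223070032383
pump_grip [322.9 346.8] 0.81 [ 0.4146 -0.1392  0.102 ]
```

View pics/m.png

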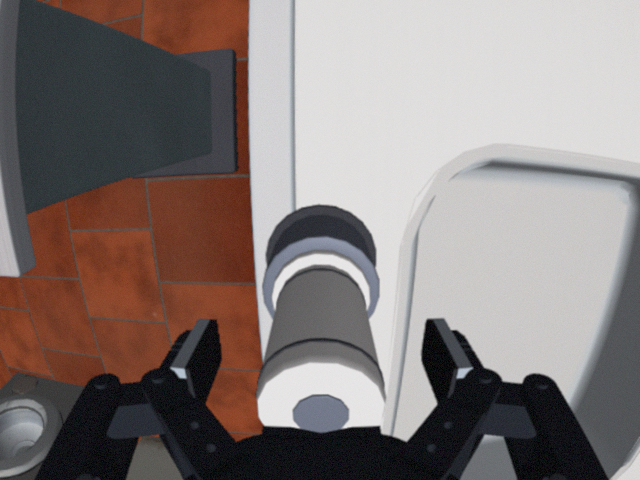

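The barrel is centred between the jaws. I'll grip it and lift.

Emit:
carry_out:
  series: "0 0 0 0 0; 0 0 0 0 0; 0 0 0 0 0; 0 0 0 0 0; 0 0 -1 0 0; 0 0 -2 0 0; 0 0 -3 0 0; 0 0 -3 0 0"
  grip_force: 50

```text
clock: 16.38
tcp_pos: [0.413, -0.1385, 0.1834]
orientation: [-2.221, -2.222, 0.001]
contact_force: [1.0, 0.7, -2.9]
grip_width: 0.041
```

Emit:
carry_out:
  series: "0 0 -4 0 0; 0 0 -4 0 0; 0 0 -1 0 0; 0 0 0 0 0; 0 0 0 0 0"

```text
clock: 17.0
tcp_pos: [0.4125, -0.1381, 0.271]
orientation: [-2.219, -2.221, 0.003]
contact_force: [-0.5, 1.0, -2.2]
grip_width: 0.0411
```

```bash
python3 -c "
from h import *
o,f=wr([('pump_grip',.102)],'n')
f=eyes.grab_frame('scene');cv2.imwrite('pics/n_s.png',cv2.resize(f['color'][180:360,180:400],None,fx=3,fy=3,interpolation=2))
"
```

```text
tcp [ 0.4125 -0.1381  0.271 ] F [-0.5478  1.0481 -2.2263] w 0.041145400026043485
pump_grip [323.4 344.3] 0.93 [ 0.4143 -0.256   0.102 ]
```

View pics/n.png

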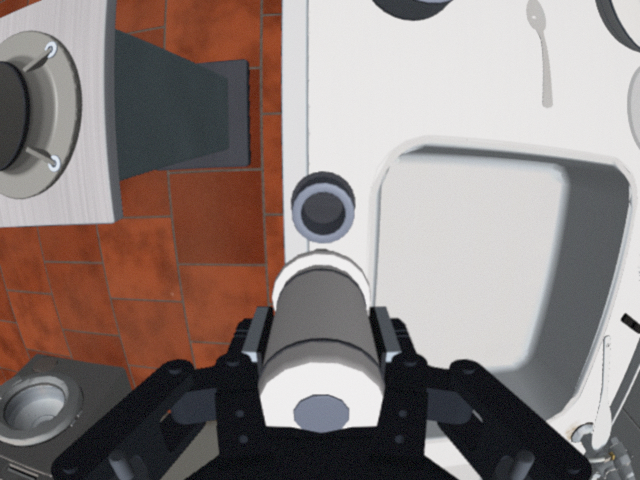

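View pics/n_s.png

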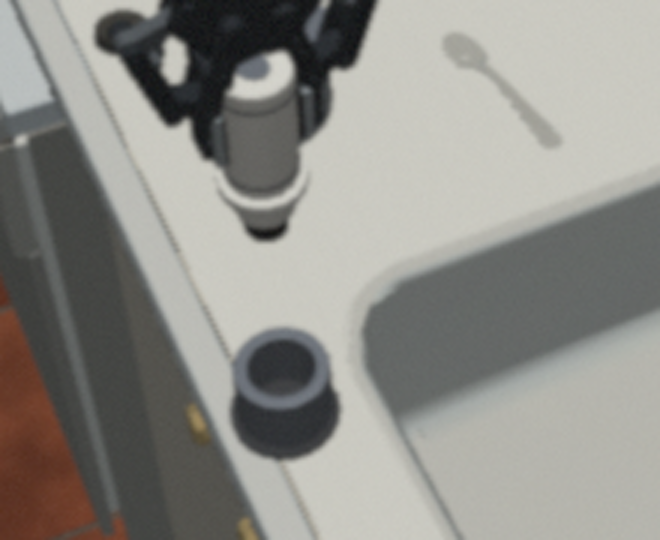

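```bash
python3 -c "
from h import *
o=r.get_obs(); f=eyes.grab_frame('wrist')
z=o['tcp_pos'][2]
p=atz(f,(321,412),z+.049,o); print('pump off',p-o['tcp_pos'])
m=np.array(spotter.trace(f,'pump_grip')[0]['pixels'])>0
print(m.sum(),fit(f,m,[(.025,z+.009-.048),(.021,z+.009+.04),(.025,z+.009-.04)],o['tcp_pos'][:2],o), o['tcp_pos'])
o=dict(o); o['tcp_pos']=np.array([.5056,.1156,.2338]); o['orientation']=np.array([2.22,2.222,.002])
print('valve',atz(f,(321,238.5),.1,o))
"
```

```text
pump off [0.0001 0.0015 0.049 ]
18041 (array([ 0.4129, -0.1398]), np.float64(0.7981655441332861)) [ 0.4128 -0.1383  0.2713]
valve [0.5058 0.1155 0.1   ]
```

Emit:
carry_out:
  series: "3 1 0 0 0; 4 1.7 0 0 0; 5 2 0 0 0; 5 2 0 0 0; 4 1.6 0 0 0; 3 1 0 0 0; 1.3 0 0 0 0; 0 0 0 0 0"

```text
clock: 18.25
tcp_pos: [0.5058, 0.1148, 0.2719]
orientation: [-2.219, -2.223, 0.002]
contact_force: [0.4, -0.1, -2.3]
grip_width: 0.0412
```

Emit:
carry_out:
  series: "0 0 2 0 0; 0 0 3 0 0; 0 0 2 0 0; 0 0 1 0 0; 0 0 0 0 0"

```text
clock: 18.88
tcp_pos: [0.506, 0.1136, 0.1922]
orientation: [-2.222, -2.221, 0.001]
contact_force: [0.3, 1.1, -1.7]
grip_width: 0.0411
```

```bash
python3 -c "
from h import *
o,f=wr([('pump_tip',.102)],'p')
f=eyes.grab_frame('scene');cv2.imwrite('pics/p_s.png',cv2.resize(f['color'][110:250,190:350],None,fx=4,fy=4,interpolation=2))
print(r.get_obs()['tcp_pos'])
for q in ('pump_tip','lid_valve','pump_grip','lid_flange'):
    print(q,[(k['uv'],k['confidence']) for k in spotter.mark_of(f,q)[:2]])
P=np.array([[.5058,.1160,.100]]);print(proj(f,P))
t=r.get_obs()['tcp_pos'];print(proj(f,np.array([t+[0,.001,-.0758]])))
"
```

```text
tcp [0.506  0.1136 0.1922] F [ 0.3348  1.1351 -1.6575] w 0.04108608530445436
[0.5069 0.1146 0.1933]
pump_tip [([266.9, 176.4], 0.36)]
lid_valve [([262.5, 180.1], 0.8)]
pump_grip [([263.2, 145.7], 0.7)]
lid_flange [([267.3, 191.0], 0.77), ([300.2, 160.8], 0.35)]
[[266.2742 183.6144]]
[[266.1445 177.6585]]
```

View pics/p.png

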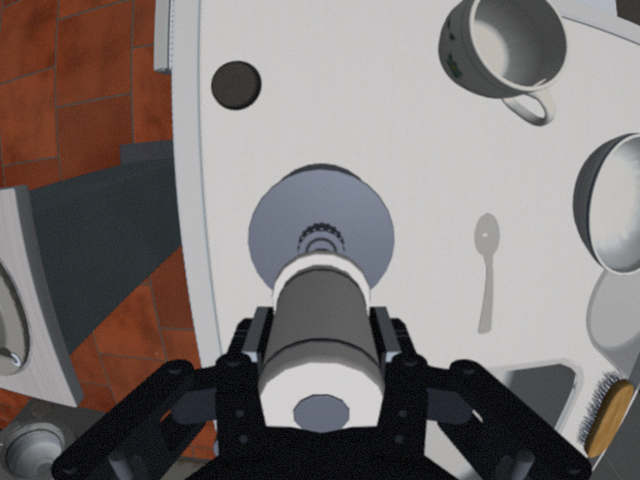

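View pics/p_s.png

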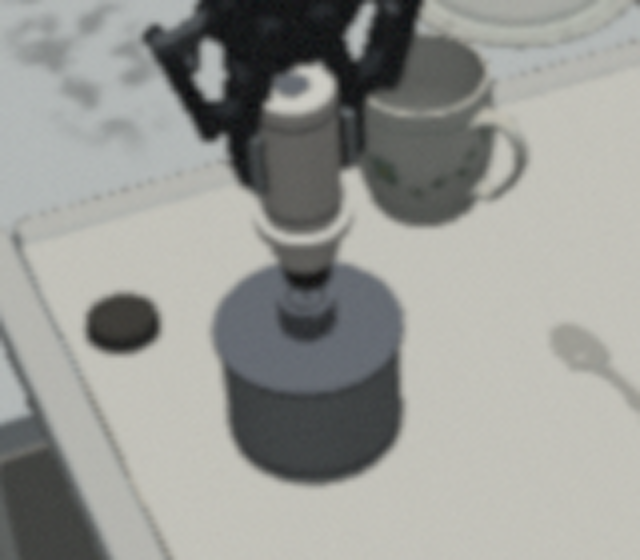

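The nozzle hangs over the hub; in the scene view its tip is at (267,180) and the valve at about (266,184). I'll descend slowly and watch the force.

Emit:
carry_out:
  series: "0 0 0.6 0 0; 0 0 0.5 0 0; 0 0 0.3 0 0; 0 0 0 0 0; 0 0 0 0 0"

```text
clock: 19.85
tcp_pos: [0.5064, 0.1147, 0.1784]
orientation: [2.22, 2.222, 0.0]
contact_force: [0.2, 0.7, -2.6]
grip_width: 0.0414
```

Emit:
carry_out:
  series: "0 0 0.2 0 0; 0 0 0.1 0 0; 0 0 0 0 0; 0 0 0 0 0"

```text
clock: 20.35
tcp_pos: [0.5064, 0.1148, 0.1755]
orientation: [2.22, 2.222, 0.0]
contact_force: [-0.2, -0.3, -0.6]
grip_width: 0.0411
```

Emit:
carry_out:
  series: "0 0 0.2 0 0; 0 0 0.2 0 0; 0 0 0.1 0 0; 0 0 0 0 0; 0 0 0 0 0; 0 0 0 0 0"

```text
clock: 21.1
tcp_pos: [0.5064, 0.1148, 0.1705]
orientation: [2.22, 2.222, 0.0]
contact_force: [-0.6, -0.9, 1.8]
grip_width: 0.0412
```

```bash
python3 -c "
from h import *
L=[];Z=[]
for i in range(8):
    f=eyes.grab_frame('scene' if i%2 else 'wrist'); o=r.get_obs(); L.append(o['contact_force']);Z.append(o['tcp_pos'])
    if i==6: cv2.imwrite('pics/q.png',f['color'])
print(np.mean(L,0),np.std(L,0),np.mean(Z,0))
cv2.imwrite('pics/q_s.png',cv2.resize(f['color'][110:250,190:350],None,fx=4,fy=4,interpolation=2))
"
```

```text
[-0.0995 -0.0138  1.3661] [0.3678 0.343  0.3361] [0.5064 0.1148 0.1704]
```

View pics/q_s.png

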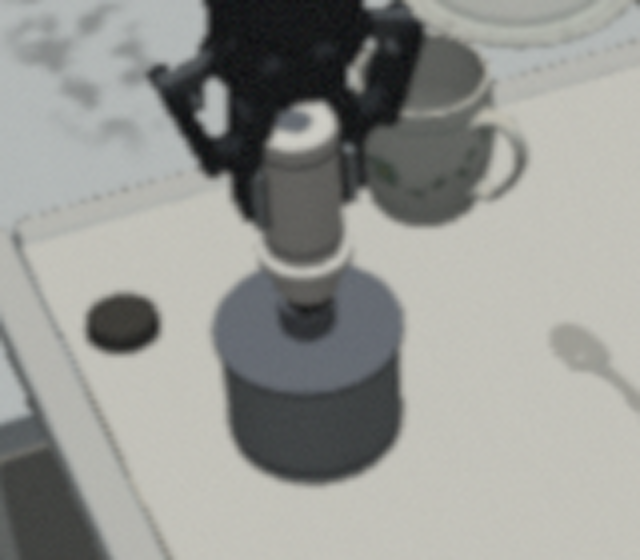

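View pics/q.png

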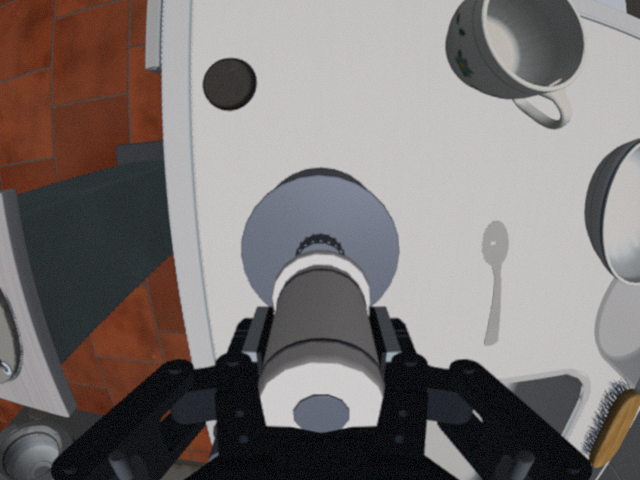

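```bash
python3 -c "
from h import *
o=r.get_obs(); f=eyes.grab_frame('wrist')
a=np.linspace(0,2*np.pi,72)
im=f['color'].copy()
for x,y,c in((.5063,.1158,(0,255,0)),):
  for R,z in((.052,.080),(.015,.100),(.052,.075)):
    cv2.polylines(im,[proj(f,np.c_[x+R*np.cos(a),y+R*np.sin(a),0*a+z],o).round().astype(np.int32)],True,c,1)
cv2.imwrite('pics/r.png',cv2.resize(im[140:340,200:440],None,fx=3,fy=3))
"
```

```text
(no output)
```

View pics/r.png

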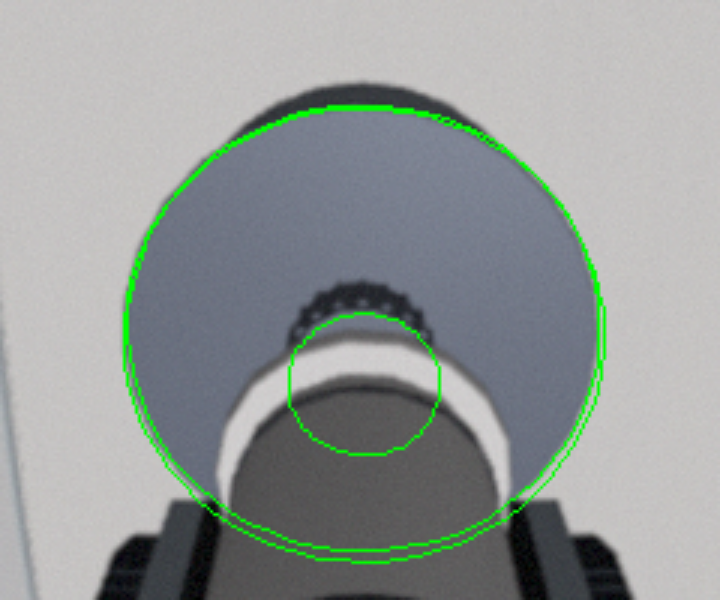

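The projected lid outline at (0.506, 0.116) matches the image, and the pump axis is within about 1 mm of it. I'll hand in.

```bash
python3 -c "
from h import *
o=r.get_obs();print(o['clock'],o['contact_force'],o['grip_width'],o['qvel'])
print(r.hand_in())"
```

```text
21.55 [ 0.5453 -0.3785  2.0664] 0.041048600516748905 [ 0.0008 -0.001  -0.0001  0.0004 -0.0006 -0.0007 -0.0012]
the job is handed in; nothing more can be done
None
```

I put the lid on the canister and pressed it to its hard stop. I then took the pump from its dock and handed in at about 21.6 s, still holding it nozzle down on the valve mark. The hand-in gave no verdict.

**Last checks:**
- **Lid:** the force rose to about 28 N with no further travel when it reached the stop. The lid looked flush and level in the scene view. Its fitted centre, about (0.506, 0.116), was within about 1 mm of the canister's.
- **Pump position:** upright, arm at rest, 41 mm grip width, and its axis about 1 mm from the valve mark. I worked this out from the wrist view and the tool position, because the pump hides the mark.
- **Nozzle push:** the wrist force averaged +1.4 N, against about −2.3 N with the pump hanging free. That is about 3.7 N on the lid, or the nozzle about 5.2 mm in, close to the 5.5 mm expected from the heights. The force reading varied by about 0.3 N.
- **Clearances:** the hand was clear of the lid and canister. The mug, spoon and sink plug looked untouched in the pictures.

**Disagreements:** the networks' first point estimates for the canister differed by up to 8 mm between cameras, and by up to 11 mm when I looked again. One of them also took the sink plug for the lid hub. I used outline fits on the wrist and top pictures for the canister instead; these agreed to about 2 mm.

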